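Clamp a valve body in a ratchet-lever test clamp

TASK

Stand the brass valve body upright in the cradle of the blue ratchet clamp, then swing the clamp's lever back and forth so that the ratchet drives the orange sprung pad forward until it holds the valve firmly against the V-block (the pad pressing with about 60 N: at least 30 and at most 90 once the lever is let go; never more than 110 N even for a moment, or the seal seats are crushed). Leave the lever swung fully back to its stop nearest the robot, let go of everything, and leave the jar, the flange ring and the wrench where they are.

Things in the scene. Friction and masses are not known exactly. Their poses are not given: they have to be found in the camera images.
- valve: Brass valve body to be clamped: an upright cylinder 40 mm in diameter, 57 mm tall, with a steel six-sided boss (26 mm wide, 13 mm tall) on top, 70 mm tall in all, 0.3 to 0.6 kg, standing loose on the bench to the left of the clamp. Origin at its centre, 35 mm above its foot; z up.
- clamp: Blue ratchet clamp, fixed to the bench, turned up to 0.25 rad: base plate 150 mm (x) by 310 mm (y from -127 to +183 mm), 20 mm thick. Origin on the bench surface. +y is the clamping direction, in which the pad moves; at the +y end is the V-block, which opens to -y. The -x side faces the robot. Pad, V-block and ram guide reach 80 mm above the bench (a block on the guide at y = +4 mm: 100 mm).
- cradle (a point): Where to stand the valve: a point on the cradle floor, 20 mm above the bench; axes as the clamp's. Steel ribs 6 mm high along y (inner faces at x = +-24 mm) guide it; above them the sides are open: hold it across x. The V-block's screw has an unknown setting: a valve pushed home in it has its axis between y = +6 and +30 mm. The pad pushes it there over the floor.
- pad: Orange pad 36 mm wide (x), 10 mm thick, from 35 to 75 mm above the bench. Origin: middle of its face, at bench height; axes as the clamp's. At the start its face is 33 mm on the -y side of the cradle point. It is sprung on the ram (6 N per mm, 26 mm of give): once it has pushed the valve home it stops, the ram goes on and the pressure builds up, 36 N per notch.
- lever (a joint): Lever angle, rad. 0: swung back to the stop nearest the robot; 1.0: forward, at the far stop; at 0.5 the lever points along the clamp's -y. It grows anticlockwise seen from above. Going forward it turns the toothed wheel and drives the ram (22.9 mm per rad); going back it only clicks over the teeth while a second pawl holds the wheel. It stays where it is left.
- handle (a point): Middle of the black round upright grip at the lever's end: 25 mm in diameter, from 63 to 133 mm above the bench (this point at 98 mm), spins freely, 130 mm from the lever's axis. Force along its path, forward: about 0.18 N for each N at the pad (11 N for 60 N, 19 N for 110 N), with 2 to 3 N of friction on top while it moves, and up to as much less when held still; swinging back: 1 to 2 N.
- lever_axis (a point): Point on the vertical axis of lever and steel ratchet wheel (100 mm in diameter, 24 teeth), 95 mm above the bench. One notch is 0.262 rad or 6 mm of ram travel. When the lever goes back after a stroke that ended between two notches, the wheel slips back to the last notch passed. From the start, 4 to 9 notches are needed in all.
- jar: White plastic jar with a red cap, 60 mm in diameter, 75 mm tall; origin under its foot. Leave it alone.
- flange: Loose steel flange ring lying flat, 80 mm outside and 44 mm inside diameter, 14 mm thick; origin under its centre. Leave it alone.
- wrench: Steel wrench lying on the bench, about 160 mm long; origin under its middle. Leave it alone.
There are look-alikes about, which are no part of the job. What is shaped like the valve but purple or turquoise is not meant.

How it is judged:
By the outcome, as a careful person would: the job done as asked, in the order asked, and still so for the second after the job is handed in, with the robot touching nothing.
It also fails if it takes over 72 s, if anything falls off the work surface, if the arm or the gripper's body presses on something with over 40 N, if the wrist force passes 120 N, or if a joint passes its speed limit or range.

ROBOT

A 7-joint arm with a two-finger parallel gripper is mounted at the origin on the work surface. World frame = base frame: x ahead of the robot, y to its left, z up, the work surface at z = 0. Lengths are in m, angles in degrees, forces in N, time in s.
With the tool pointing down it reaches from about 0.425 to 0.925 m from the base axis. Payload 6.8 kg.
Tool frame: the origin (TCP) lies midway between the tips of the shut fingers; the grasp point (between the pads) lies 19 mm behind it; z points along the fingers, y is the direction in which the jaws open and shut (so a half turn about z gives the same grasp; the last joint's range is limited). The gripper opens to 88 mm and grips with 3 to 60 N. Pads are 20 mm wide; open, the fingers measure 115 mm over their backs; the gripper's body (75 mm by 178 mm) begins 61 mm behind the grasp point.
Start: joints at [64.567, 27.33, 1.283, 89.118, -0.659, 63.558, -4.761], TCP at [0.222, -0.637, 0.193] pointing down, gripper open.
Joint ranges: [-169.35, 169.35], [-19.33, 120.38], [-80.79, 83.38], [13.8, 139.57], [-78.32, 258.32], [9.67, 109.79], [-169.56, 169.56]. Speed limits (degrees/s): [136.94, 136.94, 180, 180, 180, 180, 180].

INTERFACE

Orientations are given as a 3x3 rotation matrix whose columns are the frame's x, y, z axes.
In Python, from workcell import bot gives the robot as it stands. The module is installed in compiled form; this text tells all that it offers.
- The arm moves only by the shell command python3 -m handwheel 'ROWS' [OPENING] [FORCE]. ROWS is JSON, a list of rows, each a list of 2 entries, a list of its own where there are three numbers: the shift along the tool's x, y, z in units of 50 mm (1.0 is 50 mm), then the turn about the tool's z in units of 8 degrees (1.0 is 8 degrees). In form: [[[tx, ty, tz], roll], ...]. A call has 1 to 20 rows; each row shifts and turns the commanded pose from where the row before left it, along the tool's axes as they then stand; what a row does not reach is not made up. A row lasts 1/8 s, in which the tool goes at most 62.5 mm and 10.7 degrees, less where a joint would pass 70% of its speed; a pose out of reach is approached as far as the arm can. A call is refused whole if a number of a shift passes 1 or a number of a turn 1, either way. A call with a gripper value outside its range is refused whole. OPENING is the gripper's target within -1 to 1 (fully open at 1, half-way at 0, shut at -1), set as the call begins (- or left out, the last holds). The fingers move at their own pace and stop on an object; FORCE is the grip in N (left out, the last holds). Time passes only in rows, so rows that do not move let the fingers close. It gives the time, the measured TCP pose, the force and the opening at its end, in the units of the state.
- bot.sense(): the state, without advancing time (a new reading comes with each control period).
- bot.get_image(name): name is "scene" or "top" or "wrist"; returns the picture (384x512x3 uint8, red, green, blue); there is no depth.
- bot.calibration(name): a dict with "fx", "fy", "cx", "cy" (pixels), "xyz" and "orientation" of the camera in the world. Camera axes: x right, y up, looking along -z (the intrinsics and any distortion apply to the point x, -y, -z); pixel columns grow to the right and rows downward; lengths in m; the calibration is good to about 2 mm. A picture is of the moment at which its call begins: read the wrist's pose just before it. calibration takes no time and is no camera call; for the wrist camera it gives the pose at the moment of the call.
- bot.hand_in(): hands the job in, once; it reports no verdict.
The state is a dict: "time": time; "qpos": joint angles; "dq": joint speeds; "tau": joint torques, N m; "position": TCP position; "eef_rot": TCP orientation; "force": force on the tool from outside, world axes, zero at the start; "wrist_torque": the same for the moment, N m; "grip_width": finger opening in m.
Only numpy, scipy, OpenCV 4.12 (cv2) and the standard library are available. Lean on these libraries where they do the work, as an engineer would, in place of code of your own. Each camera call takes 0.05 s, during which the arm holds its last target.

## Working session

There is one attempt and no reset: what is moved stays moved. The work goes in short steps, Python scripts to look and compute and a shell command to move; the robot and the scene stay as the last step left them, time stands still between calls to the robot, and variables do not carry over. Pictures are saved under pics/ and viewed, and the job is handed in when it is done.

```bash
mkdir -p pics; python3 - <<'E'
from workcell import bot
import cv2
s=bot.sense()
for k,v in s.items(): print(k,v)
for n in("scene","top","wrist"):
    c=bot.calibration(n); print(n,c)
    im=bot.get_image(n); cv2.imwrite(f"pics/{n}0.png",im[...,::-1])
E
```

```text
time 0.0
qpos [64.56640497 27.37346511  1.28066854 89.17612175 -0.65730288 63.55750525
 -4.76174335]
dq [ 0.03897559  0.14022301 -0.04543055  0.06433161  0.07921554  0.02684288
 -0.01771044]
tau [ 3.80083538e-04 -5.82851279e+01  1.53483968e+00 -2.72603273e+01
 -5.43458539e-02  1.71538058e-02  1.86518737e-04]
position [ 0.22218773 -0.63671216  0.19182542]
eef_rot [[ 9.44141833e-01  3.29538588e-01 -7.20433661e-04]
 [ 3.29539337e-01 -9.44140516e-01  1.58471358e-03]
 [-1.57966332e-04 -1.73360562e-03 -9.99998485e-01]]
force [-0.79303718  0.04605613  0.39423402]
wrist_torque [-0.01161528 -0.02629663 -0.04957666]
grip_width 0.08821007864395519
scene {'fx': 428.8941050259852, 'fy': 428.8941050259852, 'cx': 252.8315150673278, 'cy': 190.73598877686598, 'xyz': array([1.19955051, 0.27589759, 0.82063868]), 'orientation': array([[-0.36781706, -0.69097204,  0.62230881],
       [ 0.9298645 , -0.27899604,  0.23981914],
       [ 0.00791337,  0.66687244,  0.74512988]])}
top {'fx': 428.4306521348179, 'fy': 428.4306521348179, 'cx': 251.16123178040155, 'cy': 191.94056135997704, 'xyz': array([0.46660594, 0.06099668, 1.25889569]), 'orientation': array([[ 2.82491772e-02,  9.96484518e-01, -7.88707099e-02],
       [-9.99600021e-01,  2.82664666e-02, -8.97440180e-04],
       [ 1.33511104e-03,  7.88645152e-02,  9.96884450e-01]])}
wrist {'fx': 279.9823256878626, 'fy': 279.9823256878626, 'cx': 259.61169219980655, 'cy': 187.6233735580125, 'xyz': array([ 0.28730515, -0.61457803,  0.38566677]), 'orientation': array([[ 0.32952684,  0.91373087,  0.23771402],
       [-0.9441457 ,  0.31917108,  0.08196773],
       [-0.00097499, -0.25144723,  0.96787052]])}
```

View pics/scene0.png

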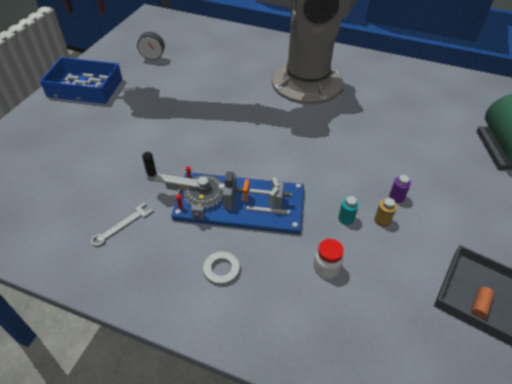

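View pics/top0.png

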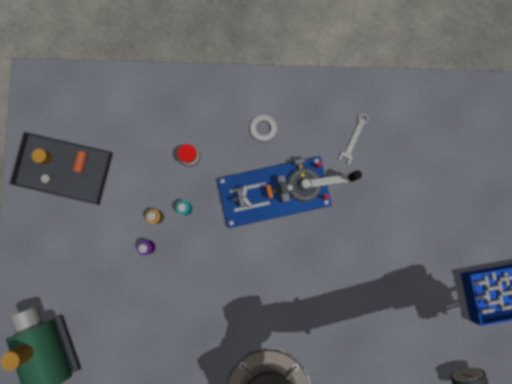

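View pics/wrist0.png

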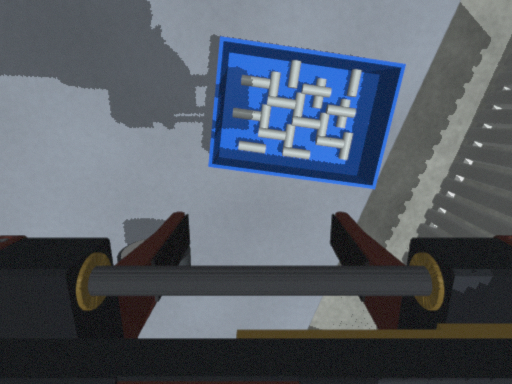

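```bash
cat > h.py <<'E'
from workcell import bot
import numpy as np, cv2
def proj(c,P):
    P=np.atleast_2d(P); q=(P-c['xyz'])@c['orientation']
    return np.c_[c['fx']*q[:,0]/-q[:,2]+c['cx'], c['cy']-c['fy']*q[:,1]/-q[:,2]]
def ray(c,u,v):
    d=np.array([(u-c['cx'])/c['fx'],-(v-c['cy'])/c['fy'],-1.]); return c['orientation']@d
def onz(c,u,v,z):
    d=ray(c,u,v); return c['xyz']+d*(z-c['xyz'][2])/d[2]
def tri(c1,p1,c2,p2):
    A=[];b=[]
    for c,p in((c1,p1),(c2,p2)):
        d=ray(c,*p); d/=np.linalg.norm(d); M=np.eye(3)-np.outer(d,d); A.append(M); b.append(M@c['xyz'])
    x=np.linalg.lstsq(np.vstack(A),np.hstack(b),rcond=None)[0]
    return x
def crop(src,dst,x0,y0,x1,y1,k):
    im=cv2.imread(src)[y0:y1,x0:x1]; cv2.imwrite(dst,cv2.resize(im,None,fx=k,fy=k,interpolation=cv2.INTER_CUBIC))
E
python3 - <<'E'
from h import *
crop('pics/top0.png','pics/top0c.png',125,100,385,260,3)
crop('pics/scene0.png','pics/scene0c.png',130,140,430,290,2.6)
E
```

```text
(no output)
```

View pics/top0c.png

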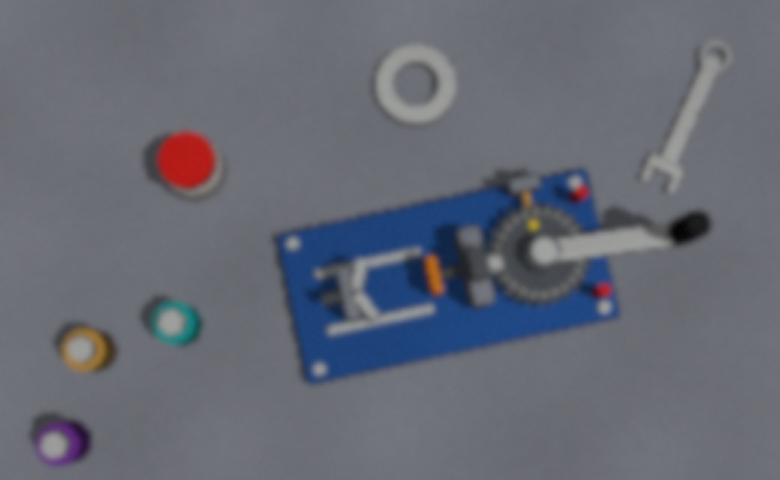

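View pics/scene0c.png

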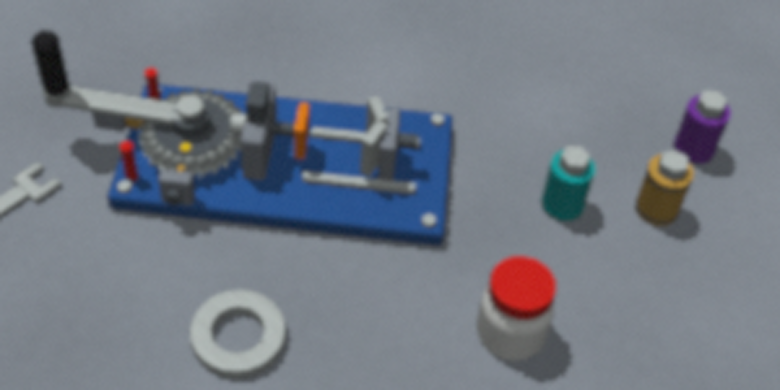

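Candidates for the valve, in top-view pixels: brass with a hex boss (153,215), turquoise (183,207), purple (145,247) and the brown roller in the tray (40,156). I choose (153,215), and the crop shows it is brass with a steel boss. Next I measure.

```bash
python3 - <<'E'
from h import *
ct=bot.calibration('top'); cs=bot.calibration('scene')
t=cv2.imread('pics/top0.png'); s=cv2.imread('pics/scene0.png')
ht=cv2.cvtColor(t,cv2.COLOR_BGR2HSV); hs=cv2.cvtColor(s,cv2.COLOR_BGR2HSV)
def big(m,n=4,lo=20):
    k,l,st,ce=cv2.connectedComponentsWithStats(m.astype(np.uint8)*255)
    o=np.argsort(-st[1:,4])[:n]+1
    for i in o:
        if st[i,4]>=lo: print('   ',st[i],ce[i].round(1))
    return l,o
H,S,V=cv2.split(ht)
m=(H>100)&(H<125)&(S>140); m[:150]=0;m[235:]=0; m[:,:210]=0;m[:,340:]=0
pts=np.argwhere(m)[:,::-1].astype(np.float32)
w=np.array([onz(ct,u,v,0.02)[:2] for u,v in pts],np.float32)
r=cv2.minAreaRect(w); print('plate',r); print(cv2.boxPoints(r))
for nm,h in(('top',ht),('scene',hs)):
    H,S,V=cv2.split(h)
    print(nm,'brass/orange'); big((H>5)&(H<28)&(S>120)&(V>60),6,8)
    print('red'); big(((H<4)|(H>175))&(S>150),5,5)
    print('dark'); big((V<45),8,15)
    print('valve gray'); 
    x0,y0,x1,y1=(140,203,168,228) if nm=='top' else (375,195,400,226)
    q=h[y0:y1,x0:x1]; big((q[...,1]<60)&(q[...,2]>140),2,5)
E
```

```text
plate ((0.5681017637252808, -0.0026622414588928223), (0.1453346163034439, 0.3051230311393738), 13.929723739624023)
[[ 0.4608451   0.12791938]
 [ 0.5342978  -0.1682305 ]
 [ 0.6753584  -0.13324386]
 [ 0.6019057   0.16290602]]
top brass/orange
    [  1 351  31  19 368] [ 14.2 359.4]
    [ 32 149  19  15 220] [ 40.8 155.9]
    [ 73 151  14  22 210] [ 79.7 161.5]
    [149 210  13  13  76] [156.6 216.4]
    [267 185   5  13  50] [269.2 191.1]
    [301 173   4   4  12] [302.5 174.5]
red
    [178 144  18  18 263] [186.5 152.9]
    [316 163   4   3   8] [317.8 164.1]
    [324 196   4   2   6] [325.5 196.5]
dark
    [246 369  44  15 447] [267.3 377.6]
    [ 49 319  23  57 355] [ 60.7 346.4]
    [ 12 134  16  50 193] [ 19.3 158.5]
    [ 61 317  19  51  91] [ 70.  341.9]
    [ 97 154  14  49  85] [103.8 177.9]
    [348 172  13   9  78] [354.  175.7]
    [450 377  12   7  33] [455.2 381.1]
    [277 185   4   8  18] [278.8 189.1]
valve gray
    [ 8  9  7  9 48] [11. 13.]
scene brass/orange
    [472 287  21  31 449] [482.5 302. ]
    [376 201  20  24 241] [384.2 214.4]
    [243 180   6  21  77] [245.4 189.2]
    [199 194   5   5  14] [200.9 196.1]
red
    [319 239  24  23 448] [330.4 250. ]
    [176 195   6  14  35] [179.  200.2]
    [186 167   5  10  27] [188.1 170.9]
dark
    [303   0  36  24 712] [320.2  10.1]
    [436 301  76  44 519] [474.9 322.5]
    [460 249  52  28 322] [486.5 262.5]
    [144 153  12  24 177] [149.2 164.4]
    [486 117  22  41 151] [497.7 137.8]
    [478 131  34  38 113] [494.1 154.7]
    [288  72  42  10 112] [308.9  77.8]
    [63  0 10 14 80] [68.2  5.7]
valve gray
    [ 7  2 13  9 72] [13.4  5.9]
    [19 14  6 15 47] [22.5 21.1]
```

```bash
python3 - <<'E'
from h import *
ct=bot.calibration('top'); cs=bot.calibration('scene')
print('boss top', onz(ct,151,216,.07), onz(cs,388.4,200.9,.068), tri(ct,(151,216),cs,(388.4,200.9)))
a=np.radians(13.93); ex=np.array([np.cos(a),np.sin(a)]); ey=np.array([-np.sin(a),np.cos(a)])
O=np.array([.5748,-.0298])
loc=lambda p:np.array([(p[:2]-O)@ex,(p[:2]-O)@ey,p[2]]).round(4)
print('pad', onz(ct,269.2,191.1,.07), loc(onz(ct,269.2,191.1,.07)), loc(tri(ct,(269.2,191.1),cs,(245.4,184))))
# crop coordinates for wheel boss, rivets
for nm,u,v,z in [('axle top',125+544/3,100+250/3,.11),('handle top',125+694/3,100+224/3,.133),('screw',125+293/3,100+243/3,.02),('screw',125+319/3,100+369/3,.02),('screw',125+605/3,100+307/3,.02),('screw',125+575/3,100+181/3,.02)]:
    p=onz(ct,u,v,z); print(nm,p.round(4),loc(p))
for nm,pt,ps in[('axle',(125+544/3,100+250/3),(130+190/2.6,140+103/2.6)),('handletop',(125+694/3,100+224/3),(130+46/2.6,140+40/2.6))]:
    p=tri(ct,pt,cs,ps); print(nm,p.round(4),loc(p))
E
```

```text
boss top [0.48596147 0.3375633  0.07      ] [0.48287049 0.33614584 0.068     ] [0.48603499 0.33651643 0.07157844]
pad [0.56443887 0.01192877 0.07      ] [-0.     0.043  0.07 ] [-0.0004  0.0432  0.0756]
axle top [ 0.585  -0.0859  0.11  ] [-0.0036 -0.0569  0.11  ]
handle top [ 0.6094 -0.2148  0.133 ] [-0.011  -0.1879  0.133 ]
screw [0.5942 0.1458 0.02  ] [0.0611 0.1658 0.02  ]
screw [0.4732 0.1167 0.02  ] [-0.0634  0.1667  0.02  ]
screw [ 0.5406 -0.1573  0.02  ] [-0.0638 -0.1155  0.02  ]
screw [ 0.6625 -0.1264  0.02  ] [ 0.0619 -0.1148  0.02  ]
axle [ 0.5881 -0.089   0.0745] [-0.0014 -0.0607  0.0745]
handletop [ 0.6099 -0.2158  0.1278] [-0.0107 -0.1889  0.1278]
```

```bash
python3 -m handwheel '[[[0.5,0,0],-0.25],[[1,-0.15,0],-0.53],[[1,-0.15,0],-0.53],[[1,-0.15,0],-0.53],[[1,-0.15,0],-0.53],[[1,-0.15,0],-0.53],[[1,-0.15,0],-0.53],[[1,-0.15,0],-0.53],[[1,-0.15,0],-0.56],[[1,-0.15,0],-0.56],[[1,-0.15,0],-0.56],[[1,-0.15,0],-0.58],[[1,-0.15,0],-0.58],[[1,-0.15,0],-0.6],[[1,-0.15,0],-0.6],[[1,-0.15,0],-0.6],[[0.5,0,0],-0.3],[[0,0,0],0],[[0,0,0],0]]' 1
python3 - <<'E'
from h import *
c=bot.calibration('wrist'); im=bot.get_image('wrist'); cv2.imwrite('pics/w1.png',im[...,::-1])
np.save('w1.npy',c,allow_pickle=True); print(c['xyz'])
s=bot.sense(); print(s['position'],s['eef_rot'],s['qpos'],s['time'])
ct=bot.calibration('top')
print('teal',onz(ct,182,207.7,.07),'purple',onz(ct,142.7,248,.07),'jar',onz(ct,186.5,153,.075))
E
```

```text
time: 2.52
position: [0.6056, 0.0146, 0.1925]
eef_rot: [[-0.004, 1.0, -0.0], [1.0, 0.004, -0.001], [-0.001, -0.0, -1.0]]
force: [-0.4, -0.6, 0.3]
grip_width: 0.0878
[0.60576392 0.08315815 0.38620988]
[0.60556408 0.01421917 0.19253721] [[-3.48906260e-03  9.99993883e-01 -2.47743034e-04]
 [ 9.99992947e-01  3.48871464e-03 -1.39133271e-03]
 [-1.39045989e-03 -2.52595734e-04 -9.99999001e-01]] [ 12.92540184  23.11577295 -26.4629167   97.55784572  11.50892803
  62.04362237 -16.93141034] 2.575
teal [0.51137456 0.25267306 0.07      ] purple [0.39737652 0.35629897 0.07      ] jar [0.66415212 0.24557061 0.075     ]
```

View pics/w1.png

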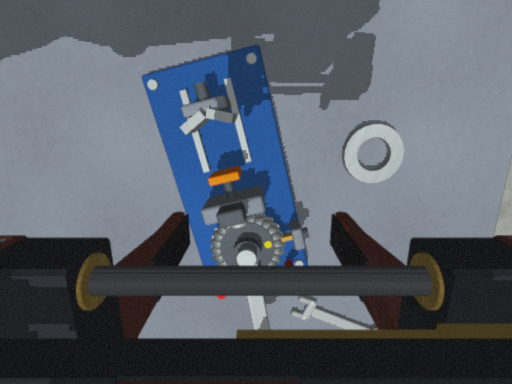

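Wrist view: V-block near (205,108), orange pad (225,177), wheel axle (246,257), plate screws (152,85) and (251,59). I'll crop it for finer measurements.

```bash
python3 - <<'E'
from h import *
crop('pics/w1.png','pics/w1c.png',130,30,330,310,2)
crop('pics/w1.png','pics/w1d.png',135,40,305,200,4)
im=cv2.imread('pics/w1.png');h=cv2.cvtColor(im,cv2.COLOR_BGR2HSV);H,S,V=cv2.split(h)
m=((H>5)&(H<25)&(S>150)); m[200:]=0
k,l,st,ce=cv2.connectedComponentsWithStats(m.astype(np.uint8)); i=1+np.argmax(st[1:,4]); print(st[i],ce[i]); print(cv2.boxPoints(cv2.minAreaRect(np.argwhere(l==i)[:,::-1].astype(np.float32))))
c=np.load('w1.npy',allow_pickle=True).item()
for u,v in[(152.5,85),(251.2,58.6)]: print(onz(c,u,v,.021))
m=((H>100)&(H<125)&(S>150)&(V>90)); m[220:]=0
p=np.argwhere(m)[:,::-1]; w=np.array([onz(c,u,v,.02)[:2] for u,v in p],np.float32)
r=cv2.minAreaRect(w);print(r,cv2.boxPoints(r))
E
```

```text
[209 167  32  19 387] [224.89405685 175.81912145]
[[206.70592 173.82352]
 [238.94121 165.76471]
 [242.05885 178.23529]
 [209.82356 186.2941 ]]
[0.47378051 0.11753013 0.021     ]
[0.59532066 0.14799698 0.021     ]
((0.5594667196273804, 0.03597871959209442), (0.1477387249469757, 0.22783711552619934), 13.84199047088623) [[ 0.4604881   0.1289161 ]
 [ 0.51499707 -0.09230443]
 [ 0.65844536 -0.05695866]
 [ 0.6039364   0.16426188]]
```

View pics/w1d.png

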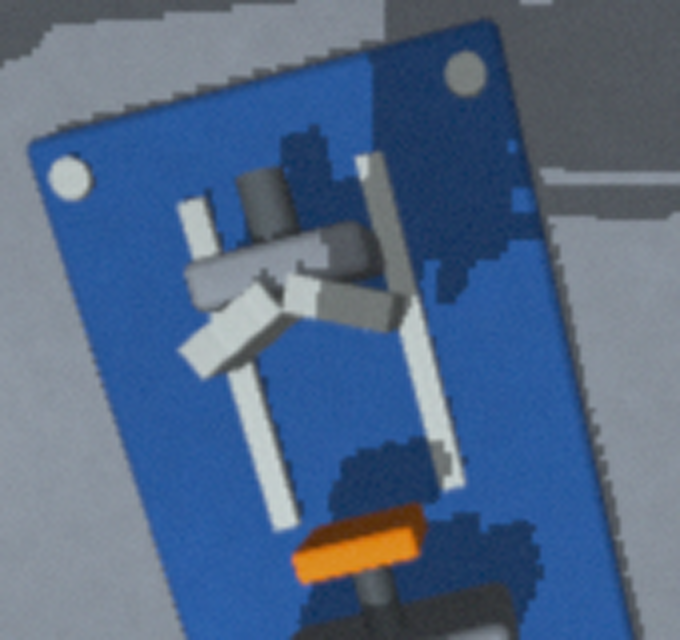

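View pics/w1c.png

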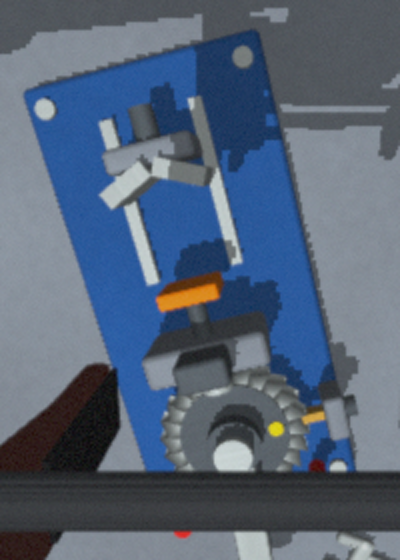

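```bash
python3 - <<'E'
from h import *
c=np.load('w1.npy',allow_pickle=True).item(); ct=bot.calibration('top')
a=np.radians(13.9); ex=np.array([np.cos(a),np.sin(a)]); ey=np.array([-np.sin(a),np.cos(a)])
O=np.array([.5748,-.0298])
def L(n,u,v,z,c=c):
    p=onz(c,u,v,z); print(n,p.round(4),((p[:2]-O)@ex*1e3).round(1),((p[:2]-O)@ey*1e3).round(1))
f=lambda x,y:(135+x/4,40+y/4)
L('screwL',*f(70,179),.021);L('screwR',*f(465,74),.021)
L('cornL',*f(30,145),.02);L('cornR',*f(492,20),.02)
L('padL',*f(293,553),.075);L('padR',*f(418,527),.075)
L('ribL bot',*f(298,520),.026);L('ribR bot',*f(441,490),.026)
L('ribL top',*f(203,198),.026);L('ribR in',*f(400,335),.026)
L('VtipL',*f(205,380),.08);L('VtipR',*f(392,332),.08); L('Vapex',*f(283,310),.08)
L('axle',130+233/2,30+455/2,.11)
L('axle',130+233/2,30+455/2,.12)
E
```

```text
screwL [0.4738 0.1178 0.021 ] -62.6 167.6
screwR [0.5954 0.1481 0.021 ] 62.7 167.8
cornL [0.4621 0.1277 0.02  ] -71.6 179.9
cornR [0.6035 0.1632 0.02  ] 74.2 180.4
padL [0.5475 0.0125 0.075 ] -16.3 47.6
padR [0.5832 0.0202 0.075 ] 20.2 46.5
ribL bot [0.5404 0.0124 0.026 ] -23.2 49.3
ribR bot [0.5873 0.0225 0.026 ] 24.7 47.8
ribL top [0.5156 0.1121 0.026 ] -23.4 151.9
ribR in [0.5749 0.0716 0.026 ] 24.4 98.4
VtipL [0.5268 0.0613 0.08  ] -24.7 100.0
VtipR [0.5774 0.0741 0.08  ] 27.5 100.2
Vapex [0.5486 0.0797 0.08  ] 0.9 112.6
axle [ 0.5921 -0.068   0.11  ] 7.6 -41.2
axle [ 0.5925 -0.0625  0.12  ] 9.4 -36.0
```

```bash
python3 -m handwheel '[[[0,0,0],-0.85],[[0,0,0],-0.86],[[0.5,-0.1,0],0],[[1,-0.15,0],0],[[1,-0.15,0],0],[[1,-0.15,0],0],[[1,-0.15,0],0],[[0.5,-0.07,0],0],[[0.2,0,0],0],[[0,0,0],0],[[0,0,0],0]]' 0.5 30
cat > shot.py <<'E'
from h import *
import sys
n=sys.argv[1]; cam=sys.argv[2] if len(sys.argv)>2 else 'wrist'
s=bot.sense(); c=bot.calibration(cam); im=bot.get_image(cam); cv2.imwrite(f'pics/{n}.png',im[...,::-1]); np.save(f'{n}.npy',c,allow_pickle=True)
y=s['eef_rot'][:,1]
print(s['time'],s['position'].round(4),'yaw',np.degrees(np.arctan2(y[1],y[0])).round(2),'F',s['force'].round(1),'w',round(s['grip_width'],4))
E
python3 shot.py w2
```

```text
time: 3.95
position: [0.5057, 0.2578, 0.1925]
eef_rot: [[-0.241, 0.971, 0.0], [0.971, 0.241, -0.001], [-0.001, -0.0, -1.0]]
force: [0.1, -0.0, 0.3]
grip_width: 0.0659
3.95 [0.5057 0.2578 0.1925] yaw 13.93 F [ 0.1 -0.   0.3] w 0.0659
```

View pics/w2.png

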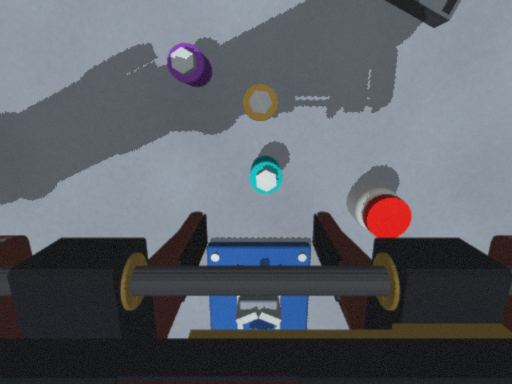

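The brass valve is at (261,102), with purple at (185,62), turquoise at (266,177) and the jar at (386,215).

```bash
python3 - <<'E'
from h import *
c=np.load('w2.npy',allow_pickle=True).item()
im=cv2.imread('pics/w2.png');h=cv2.cvtColor(im,cv2.COLOR_BGR2HSV);H,S,V=cv2.split(h)
m=((H>10)&(H<30)&(S>110)); m[150:]=0
k,l,st,ce=cv2.connectedComponentsWithStats(m.astype(np.uint8)); i=1+np.argmax(st[1:,4]); print(st[i],ce[i])
(cx,cy),r=cv2.minEnclosingCircle(np.argwhere(l==i)[:,::-1].astype(np.float32)); print(cx,cy,r, 'shoulder',onz(c,cx,cy,.057))
q=(slice(85,118),slice(244,278)); g=(S[q]<70)&(V[q]>90)
k,l,st,ce=cv2.connectedComponentsWithStats(g.astype(np.uint8)); i=1+np.argmin(np.linalg.norm(ce[1:]-[17,16],axis=1)); b=ce[i]+[244,85]; print(st[i],b,'boss',onz(c,*b,.07))
p=onz(c,cx,cy,.057); s=bot.sense(); d=p-s['position']; d[2]=.022-s['position'][2]
print('tool units',(s['eef_rot'].T@d/.05).round(2))
E
```

```text
[243  84  35  36 551] [259.74954628 101.78039927]
259.8539733886719 101.56195068359375 17.92424774169922 shoulder [0.48644108 0.33794564 0.057     ]
[  5   5  23  24 398] [259.86683417 101.5       ] boss [0.48656498 0.33747045 0.07      ]
tool units [1.65 0.01 3.41]
```

```bash
python3 -m handwheel '[[[0.55,0,0],0],[[0.8,0,0],0],[[0.3,0.01,0],0],[[0,0,0.6],0],[[0,0,0.8],0],[[0,0,0.8],0],[[0,0,0.6],0],[[0,0,0.4],0],[[0,0,0.21],0],[[0,0,0],0],[[0,0,0],0]]' 0.5
python3 shot.py w3
```

```text
time: 5.38
position: [0.4857, 0.3405, 0.0233]
eef_rot: [[-0.244, 0.97, 0.002], [0.97, 0.244, 0.001], [0.001, 0.002, -1.0]]
force: [-0.0, 0.6, 0.3]
grip_width: 0.0658
5.375 [0.4857 0.3405 0.0233] yaw 14.11 F [-0.   0.6  0.3] w 0.0658
```

View pics/w3.png

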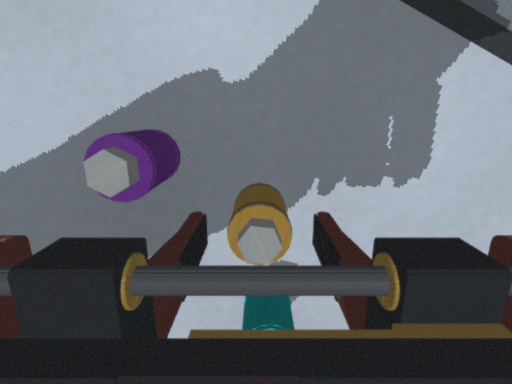

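Valve centred between the fingers at (261,235). Now grip and lift.

```bash
python3 -m handwheel '[[[-0.05,0,0],0],[[0,0,0],0],[[0,0,0],0],[[0,0,0],0],[[0,0,0],0],[[0,0,-0.1],0],[[0,0,-0.4],0],[[0,0,-0.8],0],[[0,0,-0.8],0],[[0,0,-0.5],0],[[0,0,0],0],[[0,0,0],0]]' -0.4 40
python3 shot.py w4
```

```text
time: 6.92
position: [0.4849, 0.3369, 0.1515]
eef_rot: [[-0.244, 0.97, -0.001], [0.97, 0.244, -0.001], [-0.001, -0.001, -1.0]]
force: [0.3, -0.2, -4.2]
grip_width: 0.0384
6.925 [0.4849 0.3369 0.1515] yaw 14.12 F [ 0.3 -0.2 -4.2] w 0.0384
```

View pics/w4.png

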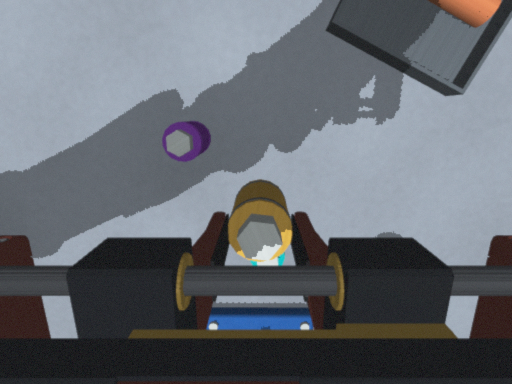

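```bash
python3 - <<'E'
from h import *
c=np.load('w4.npy',allow_pickle=True).item()
im=cv2.imread('pics/w4.png');h=cv2.cvtColor(im,cv2.COLOR_BGR2HSV);H,S,V=cv2.split(h)
s=bot.sense()
q=h[205:255,230:292]; g=((q[...,1]<70)&(q[...,2]>70)).astype(np.uint8)
k,l,st,ce=cv2.connectedComponentsWithStats(g); i=1+np.argmax(st[1:,4]); b=ce[i]+[230,205]; print(st[i],b)
# left/right shoulder tangent ~ image columns of brass
m=((H>10)&(H<30)&(S>110)&(V>90)); m[:170]=0;m[262:]=0
xs=np.argwhere(m)[:,1]; print('cols',xs.min(),xs.max())
p=onz(c,261,239,.151-.022+.07); print('boss est',p)
R=s['eef_rot']; print('rel tool', (R.T@(p-s['position'])*1e3).round(1))
t=np.array([.5562,.0480,s['position'][2]]); print((R.T@(t-s['position'])/.05).round(2))
E
```

```text
[   7    9   45   41 1473] [259.19959267 235.50984386]
cols 180 339
boss est [0.48607947 0.33723525 0.199     ]
rel tool [  0.1   1.4 -48. ]
[-5.95 -0.02  0.01]
```

```bash
python3 -m handwheel '[[[-0.4,0,0],0],[[-0.8,0,0],0],[[-1,0,0],0],[[-1,0,0],0],[[-1,0,0],0],[[-0.9,0,0],0],[[-0.6,0,0],0],[[-0.25,-0.02,0],0],[[0,0,0],0],[[0,0,0],0],[[0,0,0],0]]'
python3 shot.py w5; python3 shot.py t5 top; python3 shot.py s5 scene
python3 - <<'E'
from h import *
crop('pics/s5.png','pics/s5c.png',130,110,330,250,4)
E
```

```text
time: 8.35
position: [0.5569, 0.0505, 0.1523]
eef_rot: [[-0.246, 0.969, 0.0], [0.969, 0.246, 0.001], [0.001, 0.0, -1.0]]
force: [1.3, 0.1, -3.8]
grip_width: 0.0389
8.35 [0.5569 0.0505 0.1523] yaw 14.26 F [ 1.3  0.1 -3.8] w 0.0389
8.4 [0.5569 0.0502 0.1523] yaw 14.25 F [ 0.8  0.3 -4.5] w 0.0384
8.45 [0.557  0.05   0.1523] yaw 14.22 F [-0.   0.3 -4.7] w 0.0386
```

View pics/w5.png

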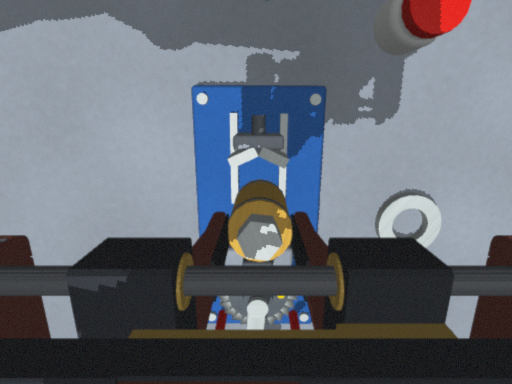

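View pics/s5c.png

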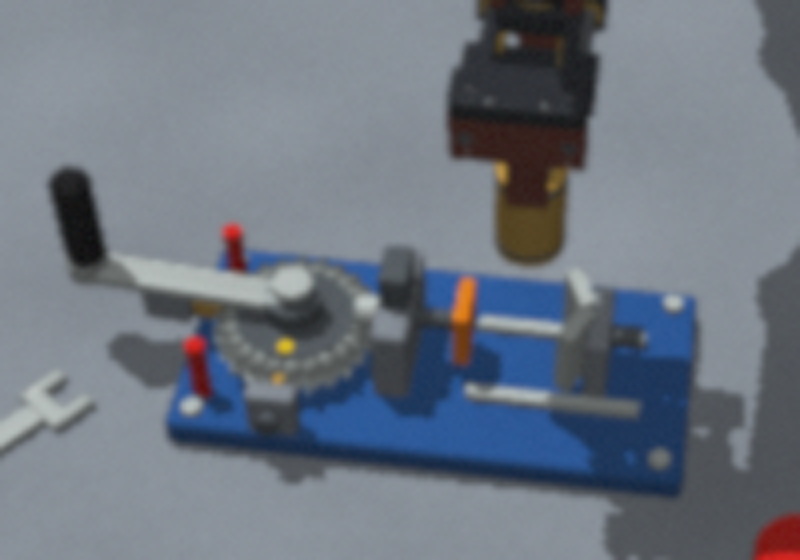

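```bash
python3 -m handwheel '[[[-0.03,-0.025,0.3],0],[[0,0,0.6],0],[[0,0,0.6],0],[[0,0,0.4],0],[[0,0,0.15],0],[[0,0,0],0],[[0,0,0],0]]'
python3 shot.py w6; python3 shot.py s6 scene
python3 - <<'E'
from h import *
crop('pics/s6.png','pics/s6c.png',130,110,330,250,4)
E
```

```text
time: 9.38
position: [0.5572, 0.0473, 0.0507]
eef_rot: [[-0.244, 0.97, 0.002], [0.97, 0.244, 0.0], [-0.0, 0.002, -1.0]]
force: [0.7, -0.5, -3.4]
grip_width: 0.0384
9.375 [0.5572 0.0473 0.0507] yaw 14.12 F [ 0.7 -0.5 -3.4] w 0.0384
9.425 [0.5572 0.0473 0.0508] yaw 14.12 F [ 0.   0.2 -3.8] w 0.0382
```

View pics/s6c.png

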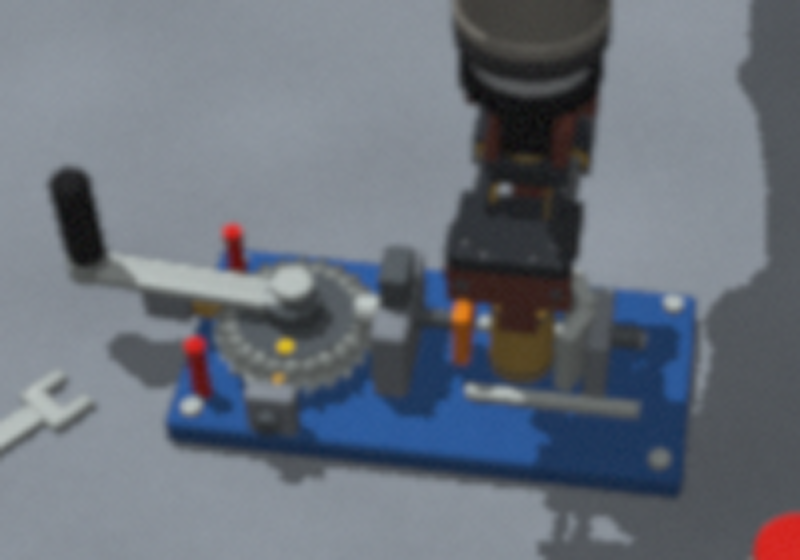

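View pics/w6.png

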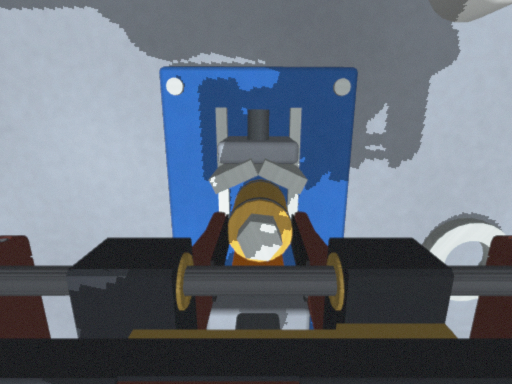

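```bash
python3 -m handwheel '[[[0,0,0.06],0],[[0,0,0.06],0],[[0,0,0.03],0],[[0,0,0],0],[[0,0,0],0]]'
```

```text
time: 10.1
position: [0.5563, 0.047, 0.0424]
eef_rot: [[-0.244, 0.97, -0.0], [0.97, 0.244, -0.0], [-0.0, -0.0, -1.0]]
force: [-1.2, -0.3, -0.2]
grip_width: 0.0383
```

```bash
python3 -m handwheel '[[[0,0,0],0],[[0,0,0],0],[[0,0,0],0],[[0,0,0],0],[[0,0,-0.3],0],[[0,0,-0.8],0],[[0,0,-1],0],[[0,0,-0.8],0],[[0,0,-0.3],0],[[0,0,0],0],[[0,0,0],0]]' 0.5
python3 shot.py w7; python3 shot.py s7 scene
python3 - <<'E'
from h import *
crop('pics/s7.png','pics/s7c.png',130,110,330,250,4)
E
```

```text
time: 11.48
position: [0.5553, 0.0467, 0.2008]
eef_rot: [[-0.244, 0.97, -0.003], [0.97, 0.244, -0.0], [0.0, -0.003, -1.0]]
force: [-0.1, -0.7, 0.6]
grip_width: 0.0659
11.475 [0.5553 0.0467 0.2008] yaw 14.12 F [-0.1 -0.7  0.6] w 0.0659
11.525 [0.5552 0.0468 0.2006] yaw 14.12 F [ 0.2 -0.5 -0.1] w 0.066
```

View pics/s7c.png

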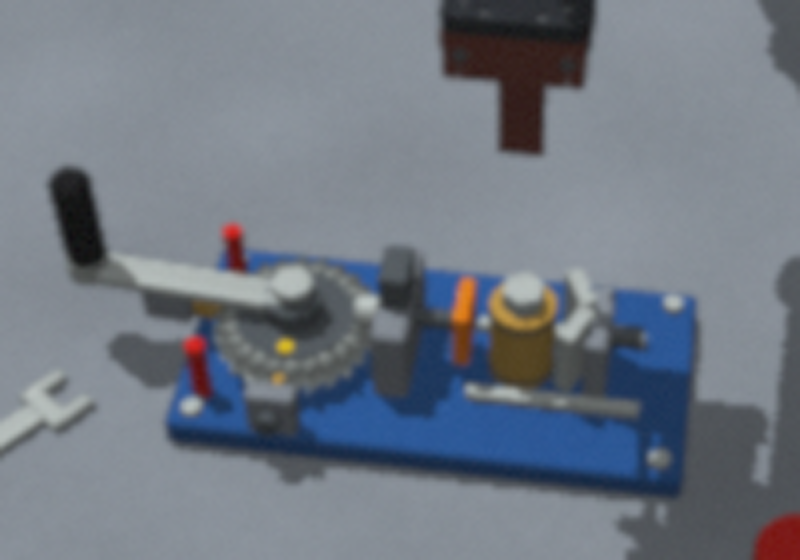

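View pics/w7.png

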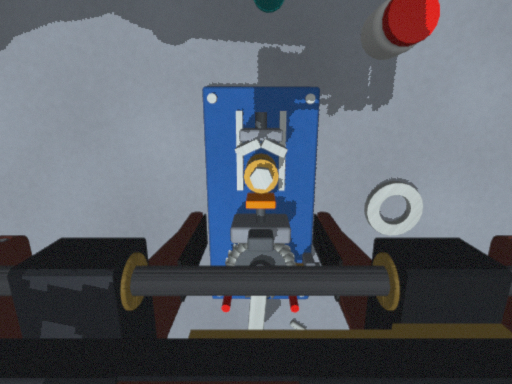

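Valve stands upright in the cradle: row 177 in the wrist view, between the pad and the V-block. Next I go over the handle.

```bash
python3 -m handwheel '[[[-0.4,0,0],0],[[-0.8,-0.04,0],0],[[-1,-0.05,0],0],[[-1,-0.05,0],0],[[-1,-0.05,0],0],[[-0.75,-0.04,0],0],[[-0.4,0,0],0],[[0,0,0],0],[[0,0,0],0],[[0,0,0],0]]' 0.5
python3 shot.py w8;python3 - <<'E'
from h import *
crop('pics/w8.png','pics/w8c.png',180,0,380,240,3)
E
```

```text
time: 12.82
position: [0.6106, -0.2131, 0.2025]
eef_rot: [[-0.247, 0.969, 0.0], [0.969, 0.247, 0.001], [0.0, 0.0, -1.0]]
force: [-0.1, 0.1, -0.4]
grip_width: 0.0662
12.825 [ 0.6106 -0.2131  0.2025] yaw 14.28 F [-0.1  0.1 -0.4] w 0.0662
```

View pics/w8.png

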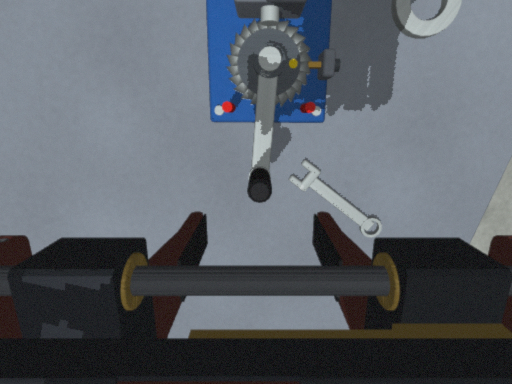

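View pics/w8c.png

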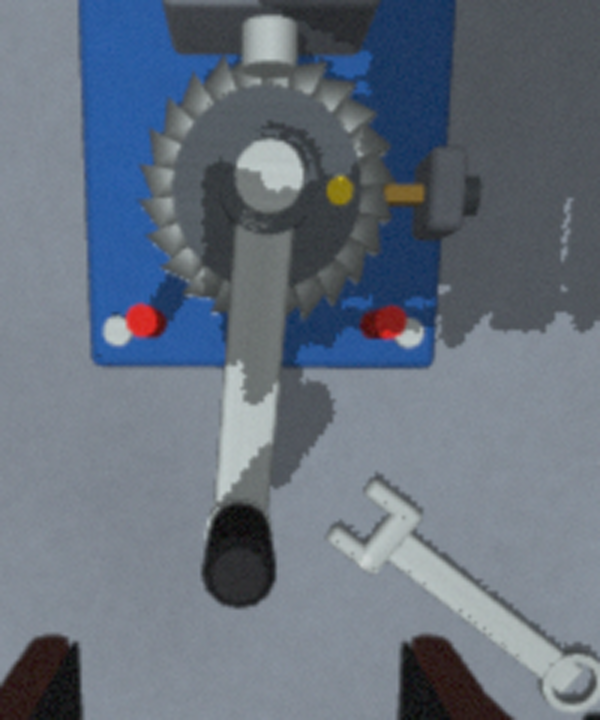

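```bash
python3 - <<'E'
from h import *
c=np.load('w8.npy',allow_pickle=True).item()
a=np.radians(13.9); ex=np.array([np.cos(a),np.sin(a)]); ey=np.array([-np.sin(a),np.cos(a)])
O=np.array([.5748,-.0298])
def L(n,u,v,z):
    p=onz(c,u,v,z); print(n,z,p.round(4),((p[:2]-O)@ex*1e3).round(1),((p[:2]-O)@ey*1e3).round(1)); return p
f=lambda x,y:(180+x/3,y/3)
h=L('handle',*f(238,577),.133)
for z in(.09,.095,.1,.11): p=L('hub',*f(270,176),z); print('   r',np.hypot(*(p-h)[:2]))
for z in(.04,.05,.06,.07): p=L('wheel',*f(266,188),z);print('   r',np.hypot(*(p-h)[:2]))
w=np.array([onz(c,*f(143,188),.06),onz(c,*f(390,188),.06)]);print('wheel dia@.06',np.linalg.norm(w[0]-w[1]))
L('scr',*f(118,332),.021);L('scr',*f(409,333),.021)
E
```

```text
handle 0.133 [ 0.6119 -0.2179  0.133 ] -9.1 -191.5
hub 0.09 [ 0.5908 -0.0911  0.09  ] 0.8 -63.4
   r 0.1285363959847686
hub 0.095 [ 0.5908 -0.092   0.095 ] 0.6 -64.3
   r 0.12762824042213664
hub 0.1 [ 0.5909 -0.0929  0.1   ] 0.5 -65.2
   r 0.12672015943723625
hub 0.11 [ 0.591  -0.0948  0.11  ] 0.1 -67.0
   r 0.12490422770685325
wheel 0.04 [ 0.5898 -0.0866  0.04  ] 1.0 -58.7
   r 0.1331564352018764
wheel 0.05 [ 0.59   -0.0883  0.05  ] 0.7 -60.4
   r 0.13146561912829482
wheel 0.06 [ 0.5901 -0.09    0.06  ] 0.4 -62.1
   r 0.12977501195599536
wheel 0.07 [ 0.5902 -0.0917  0.07  ] 0.1 -63.8
   r 0.12808462195693163
wheel dia@.06 0.09156282858318161
scr 0.021 [ 0.5424 -0.1547  0.021 ] -61.4 -113.4
scr 0.021 [ 0.6641 -0.1241  0.021 ] 64.0 -113.0
```

Handle top is at (259,192), axle hub at (270,59), yellow dot at (293,63). The lever is at about 0.42 rad. Align, lower and grip.

```bash
python3 -m handwheel '[[[-0.09,0,0],0.48],[[0,0,0],0.48],[[0,0,0],0],[[0,0,0.4],0],[[0,0,0.7],0],[[0,0,0.6],0],[[0,0,0.4],0],[[0,0,0.23],0],[[0,0,0],0],[[0,0,0],0]]' 0.5
python3 shot.py w9
```

```text
time: 14.12
position: [0.6123, -0.2197, 0.0868]
eef_rot: [[-0.112, 0.994, 0.002], [0.994, 0.112, -0.0], [-0.001, 0.002, -1.0]]
force: [0.6, 0.0, -0.4]
grip_width: 0.0657
14.125 [ 0.6123 -0.2197  0.0868] yaw 6.44 F [ 0.6  0.  -0.4] w 0.0657
```

View pics/w9.png

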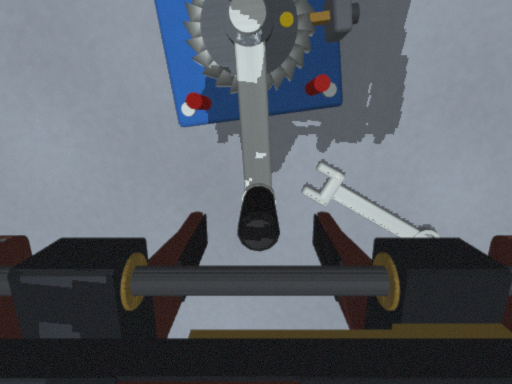

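Handle (259,225) is midway between the fingers. Close on it, then swing back to the stop.

```bash
python3 -m handwheel '[[[0.03,0,0],0],[[0,0,0],0],[[0,0,0],0],[[0,0,0],0]]' -0.6 20
python3 -m handwheel '[[[0,-0.2,0],0.55],[[0,-0.27,0],0.75],[[0,-0.27,0],0.75],[[0,-0.15,0],0.4],[[0,0,0],0],[[0,0,0],0]]'
python3 shot.py w10
```

```text
time: 14.68
position: [0.6113, -0.2181, 0.0858]
eef_rot: [[-0.112, 0.994, 0.0], [0.994, 0.112, -0.0], [-0.0, 0.0, -1.0]]
force: [0.1, -0.7, 0.5]
grip_width: 0.0292
time: 15.42
position: [0.5669, -0.2175, 0.0858]
eef_rot: [[0.227, 0.974, -0.001], [0.974, -0.227, -0.0], [-0.0, -0.001, -1.0]]
force: [-2.1, 0.0, 2.2]
grip_width: 0.0243
15.425 [ 0.5669 -0.2175  0.0858] yaw -13.1 F [-2.1  0.   2.2] w 0.0243
```

View pics/w10.png

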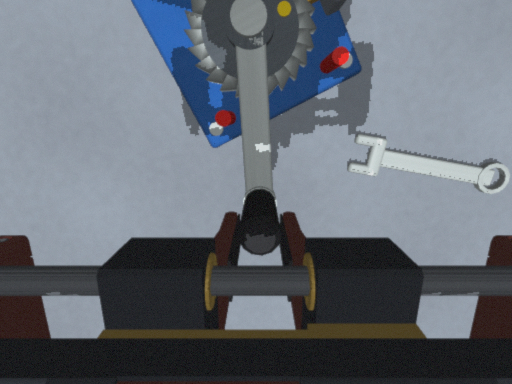

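```bash
cat > th.py <<'E'
from h import *
def st():
    s=bot.sense(); p=s['position'][:2]-np.array([.5903,-.0899]); a=np.radians(13.9)
    l=np.array([p@[np.cos(a),np.sin(a)],p@[-np.sin(a),np.cos(a)]])
    th=.5+np.arctan2(l[0],-l[1]); r=np.hypot(*l); t=np.array([-p[1],p[0]])/r
    F=s['force'][:2]; y=s['eef_rot'][:,1]
    print('t',round(s['time'],2),'theta',th.round(3),'r',r.round(4),'Ftan',(F@t).round(2),'Frad',(F@p/r).round(2),'Fz',s['force'][2].round(1),'yaw',np.degrees(np.arctan2(y[1],y[0])).round(1),'tangyaw',round(13.9+np.degrees(th-.5),1),'z',s['position'][2].round(3))
if __name__=='__main__': st()
E
python3 th.py
python3 -m handwheel '[[[0,-0.08,0],0.2],[[0,-0.08,0],0.2],[[0,0,0],0]]' >/dev/null; python3 th.py
python3 -m handwheel '[[[0,-0.05,0],0.1],[[0,0,0],0]]' >/dev/null; python3 th.py
```

```text
t 15.47 theta 0.077 r 0.1298 Ftan -1.33 Frad 0.84 Fz 1.7 yaw -13.1 tangyaw -10.3 z 0.086
t 15.85 theta 0.013 r 0.1298 Ftan 0.28 Frad 1.76 Fz 0.5 yaw -16.4 tangyaw -14.0 z 0.086
t 16.1 theta -0.005 r 0.1298 Ftan 0.74 Frad 2.52 Fz 1.4 yaw -17.2 tangyaw -15.1 z 0.086
```

```bash
for i in 1 2; do :; done; python3 -m handwheel '[[[0,-0.05,0],0.1],[[0,0,0],0],[[0,0,0],0]]' >/dev/null; python3 th.py
python3 -m handwheel '[[[0,-0.04,0],0],[[0,0,0],0],[[0,0,0],0]]' >/dev/null; python3 th.py; python3 shot.py w11
```

```text
t 16.48 theta -0.012 r 0.1297 Ftan 5.54 Frad 4.11 Fz -3.2 yaw -18.0 tangyaw -15.4 z 0.086
t 16.85 theta -0.012 r 0.1297 Ftan 11.95 Frad 4.53 Fz -8.6 yaw -18.0 tangyaw -15.5 z 0.086
16.85 [ 0.5557 -0.2149  0.086 ] yaw -18.01 F [10.3 -7.6 -8.6] w 0.0241
```

View pics/w11.png

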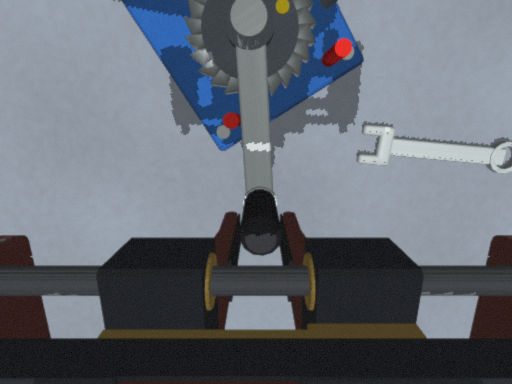

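```bash
python3 -m handwheel '[[[0,0.08,0],-0.79],[[0,0.27,0],-0.75],[[0,0.27,0],-0.75],[[0,0.27,0],-0.75],[[0,0.27,0],-0.75],[[0,0.27,0],-0.75],[[0,0,0],0]]' >/dev/null; python3 th.py
python3 -m handwheel '[[[0,0.27,0],-0.75],[[0,0.27,0],-0.75],[[0,0.27,0],-0.75],[[0,0.2,0],-0.5],[[0,0,0],0]]' >/dev/null; python3 th.py; python3 shot.py w12;python3 shot.py s12 scene
python3 - <<'E'
from h import *
crop('pics/s12.png','pics/s12c.png',130,110,330,250,4)
E
```

```text
t 17.77 theta 0.522 r 0.1293 Ftan 0.52 Frad 4.4 Fz 1.1 yaw 18.3 tangyaw 15.2 z 0.086
t 18.4 theta 0.906 r 0.1292 Ftan -0.73 Frad 5.73 Fz 0.2 yaw 40.2 tangyaw 37.2 z 0.086
18.4 [ 0.6684 -0.1928  0.0859] yaw 40.22 F [ 2.9 -5.   0.2] w 0.0246
18.45 [ 0.6684 -0.1929  0.0859] yaw 40.17 F [ 2.7 -4.8 -1.2] w 0.0241
```

View pics/w12.png

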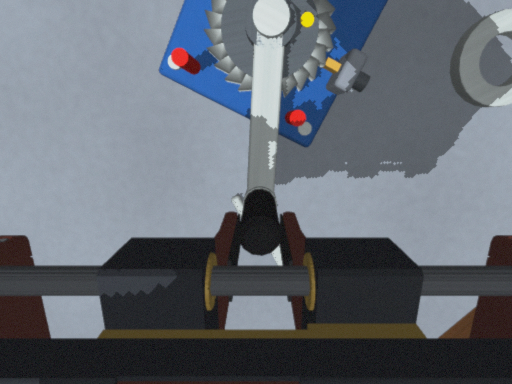

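View pics/s12c.png

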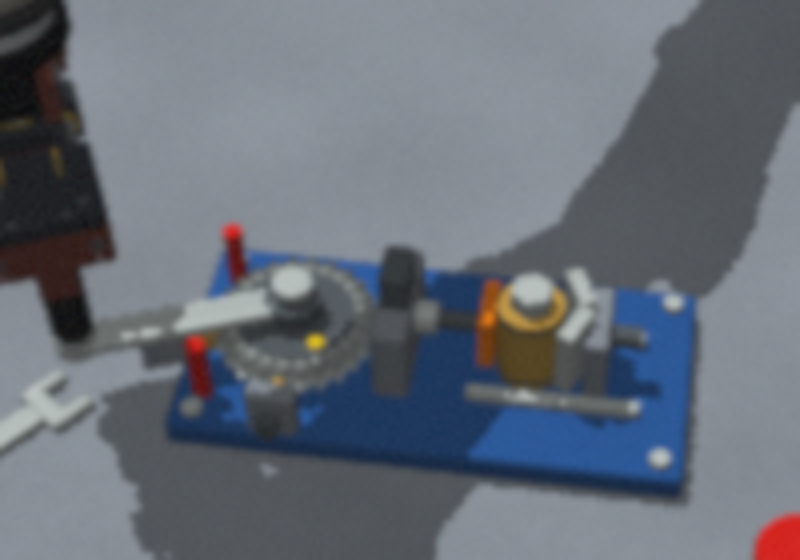

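```bash
cat > dot.py <<'E'
from h import *
import sys
def yd(n,z=.065):
    c=np.load(n+'.npy',allow_pickle=True).item(); im=cv2.imread(f'pics/{n}.png'); h=cv2.cvtColor(im,cv2.COLOR_BGR2HSV);H,S,V=cv2.split(h)
    m=((H>23)&(H<35)&(S>170)&(V>90)).astype(np.uint8); m[230:]=0
    k,l,st,ce=cv2.connectedComponentsWithStats(m)
    if k<2: return print(n,'none')
    i=1+np.argmax(st[1:,4]); p=onz(c,*ce[i],z); d=p[:2]-[.5903,-.0899]
    print(n,st[i],'r',np.hypot(*d).round(4),'ang',np.arctan2(d[1],d[0]).round(3))
for n in sys.argv[1:]: yd(n)
E
python3 dot.py w8 w9 w10 w11 w12
```

```text
w8 [289  59   8   9  56] r 0.026 ang 0.197
w9 [280  12  13  15 158] r 0.026 ang 0.135
w10 [278   1  13  15 157] r 0.0246 ang 0.137
w11 [276   0  13  14 152] r 0.0239 ang 0.133
w12 [301  12  13  15 159] r 0.0258 ang 0.792
```

```bash
python3 -m handwheel '[[[0,0.15,0],-0.3],[[0,0.1,0],-0.2],[[0,0,0],0]]' >/dev/null; python3 th.py; python3 shot.py w13
python3 -m handwheel '[[[0,0.07,0],0],[[0,0,0],0]]' >/dev/null; python3 th.py; python3 shot.py w14; python3 dot.py w13 w14
```

```text
t 18.88 theta 1.0 r 0.1293 Ftan -1.32 Frad 6.03 Fz -0.4 yaw 44.2 tangyaw 42.6 z 0.086
18.875 [ 0.6778 -0.1851  0.086 ] yaw 44.17 F [ 3.1 -5.3 -0.4] w 0.0243
t 19.18 theta 1.006 r 0.1293 Ftan -6.31 Frad 4.25 Fz 3.6 yaw 44.1 tangyaw 42.9 z 0.086
19.175 [ 0.6783 -0.1846  0.0858] yaw 44.07 F [-1.7 -7.4  3.6] w 0.0243
w13 [296  11  14  15 160] r 0.026 ang 0.879
w14 [295  10  14  16 163] r 0.026 ang 0.884
```

```bash
python3 -m handwheel '[[[0,-0.07,0],0.56],[[0,-0.27,0],0.75],[[0,-0.27,0],0.75],[[0,-0.27,0],0.75],[[0,-0.27,0],0.75],[[0,-0.27,0],0.75],[[0,-0.27,0],0.75],[[0,-0.27,0],0.75],[[0,-0.27,0],0.75],[[0,-0.27,0],0.75],[[0,-0.15,0],0.3],[[0,0,0],0]]' >/dev/null; python3 th.py
python3 -m handwheel '[[[0,-0.05,0],0],[[0,0,0],0]]' >/dev/null; python3 th.py;python3 shot.py w15; python3 dot.py w15; python3 shot.py s15 scene
python3 - <<'E'
from h import *
crop('pics/s15.png','pics/s15c.png',130,110,330,250,4)
E
```

```text
t 20.73 theta -0.01 r 0.1297 Ftan -0.06 Frad 5.06 Fz 1.4 yaw -16.8 tangyaw -15.3 z 0.086
t 20.98 theta -0.011 r 0.1296 Ftan 6.59 Frad 5.9 Fz -5.0 yaw -16.8 tangyaw -15.4 z 0.086
20.975 [ 0.5559 -0.2149  0.0859] yaw -16.75 F [ 4.8 -7.4 -5. ] w 0.0244
w15 none
21.025 [ 0.5559 -0.2149  0.086 ] yaw -16.76 F [ 5.4 -8.2 -4. ] w 0.0241
```

View pics/s15c.png

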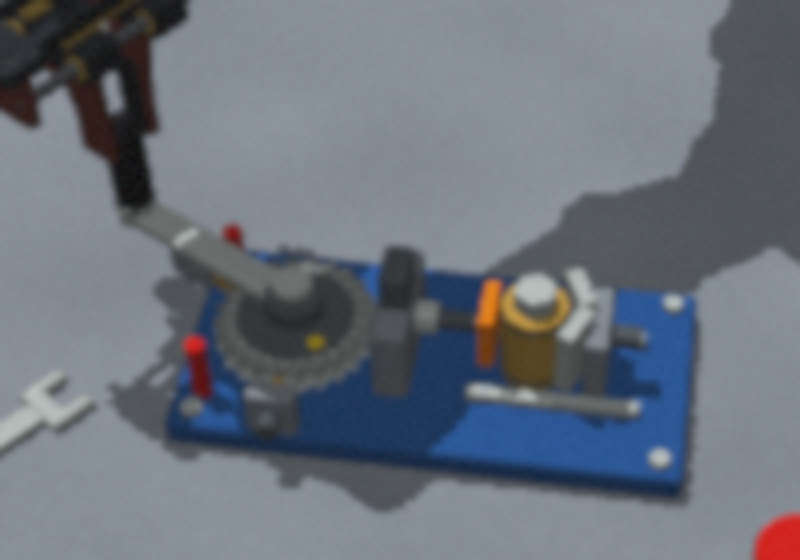

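View pics/w15.png

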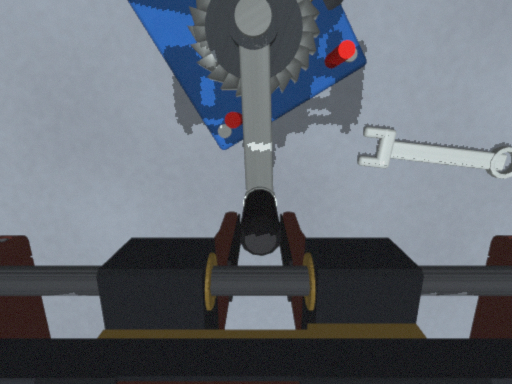

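```bash
cat > sdot.py <<'E'
from h import *
import sys
cs=bot.calibration('scene')
for n in sys.argv[1:]:
    im=cv2.imread(f'pics/{n}.png').astype(int)[183:206,190:230]
    w=im[...,2]*.5+im[...,1]*.5-im[...,0]; w=np.where((w>40)&(im[...,1]>.75*im[...,2]),w,0)
    w[12:,:12]=0
    v,u=np.mgrid[183:206,190:230]
    if w.sum()==0: print(n,'none');continue
    uv=(u*w).sum()/w.sum(),(v*w).sum()/w.sum()
    for z in(.065,): 
        d=onz(cs,*uv,z)[:2]-[.5903,-.0899]; print(n,np.round(uv,2),(w>0).sum(),'r',np.hypot(*d).round(4),'ang',np.arctan2(d[1],d[0]).round(3))
# pad measurement
    im=cv2.imread(f'pics/{n}.png'); h=cv2.cvtColor(im,cv2.COLOR_BGR2HSV);H,S,V=cv2.split(h); m=((H>3)&(H<16)&(S>150)).astype(np.uint8); m[:165]=0;m[215:]=0;m[:,:235]=0;m[:,275:]=0
    q=np.argwhere(m); print('   pad px',q.mean(0)[::-1].round(2),len(q), 'cols',q[:,1].min(),q[:,1].max())
E
python3 sdot.py scene0 s5 s6 s7 s12 s15
```

```text
scene0 [202.18 195.67] 8 r 0.0413 ang 0.465
   pad px [245.34 189.41] 68 cols 243 247
s5 [202.17 195.82] 9 r 0.0417 ang 0.464
   pad px [245.35 189.15] 65 cols 243 247
s6 [202.17 195.81] 9 r 0.0417 ang 0.464
   pad px [245.14 190.81] 58 cols 243 247
s7 [202.17 195.82] 9 r 0.0417 ang 0.464
   pad px [245.36 189.29] 66 cols 243 247
s12 [208.39 194.94] 19 r 0.0427 ang 0.811
   pad px [251.73 190.53] 78 cols 249 254
s15 [208.47 195.02] 12 r 0.043 ang 0.813
   pad px [251.79 189.52] 86 cols 249 254
```

```bash
python3 - <<'E'
from h import *
cs=bot.calibration('scene')
ld=lambda n:np.load(n+'.npy',allow_pickle=True).item()
for w,p,s in[('w12',(307.2,19.2),(208.6,195.2)),('w8',(293,63),(201.3,196.2)),('w9',(286.5,19),(201.3,196.2))]:
    print(w,tri(ld(w),p,cs,s).round(4))
for z in(.075,.085,.09,.095):
    for s in((201.3,196.2),(208.6,195.2)):
        d=onz(cs,*s,z)[:2]-[.5903,-.0899]; print(z,np.hypot(*d).round(4),np.arctan2(d[1],d[0]).round(3),end=' | ')
    for w,p in[('w8',(293,63)),('w9',(286.5,19)),('w12',(307.2,19.2))]:
        d=onz(ld(w),*p,z)[:2]-[.5903,-.0899]; print(w,np.hypot(*d).round(4),np.arctan2(d[1],d[0]).round(3),end=' | ')
    print()
E
```

```text
w12 [ 0.6073 -0.0658  0.0478]
w8 [ 0.6169 -0.0809  0.0478]
w9 [ 0.6169 -0.0808  0.0479]
0.075 0.0516 0.439 | 0.075 0.0522 0.766 | w8 0.0253 0.136 | w9 0.0255 0.018 | w12 0.0244 0.674 | 
0.085 0.0604 0.455 | 0.085 0.0608 0.731 | w8 0.0245 0.063 | w9 0.0251 -0.102 | w12 0.0232 0.545 | 
0.09 0.0648 0.462 | 0.09 0.0652 0.717 | w8 0.0241 0.025 | w9 0.0251 -0.164 | w12 0.0227 0.476 | 
0.095 0.0692 0.467 | 0.095 0.0695 0.705 | w8 0.0238 -0.014 | w9 0.0251 -0.225 | w12 0.0224 0.405 |
```

```bash
python3 - <<'E'
from h import *
cs=bot.calibration('scene')
a=np.radians(13.9); ey=np.array([-np.sin(a),np.cos(a)])
for z in (.055,.075):
  q=[onz(cs,*p,z)[:2]@ey*1e3 for p in((245.36,189.3),(251.73,190.0),(251.79,189.5))]; print(np.diff(q))
ld=lambda n:np.load(n+'.npy',allow_pickle=True).item()
for w,p in[('w8',(293,63)),('w9',(286.5,19)),('w10',(284.5,8.5)),('w12',(307.5,19)),('w13',(303,18.2)),('w14',(302,17.7))]:
    for A in([.5903,-.0899],[.590,-.088]):
        d=onz(ld(w),*p,.048)[:2]-A; print(w,np.hypot(*d).round(4),np.arctan2(d[1],d[0]).round(3),end=' | ')
    print()
E
python3 shot.py t15 top
python3 - <<'E'
from h import *
im=np.hstack([cv2.resize(cv2.imread(f'pics/{n}.png')[150:235,215:345],None,fx=3,fy=3,interpolation=cv2.INTER_CUBIC) for n in('top0','t15')]); cv2.imwrite('pics/cmp.png',im)
E
```

```text
[15.45812865 -0.07581849]
[15.05433169 -0.07383796]
w8 0.0282 0.307 | w8 0.028 0.239 | 
w9 0.0283 0.31 | w9 0.0281 0.242 | 
w10 0.0286 0.288 | w10 0.0284 0.221 | 
w12 0.0296 0.953 | w12 0.0283 0.905 | 
w13 0.0295 1.033 | w13 0.0281 0.99 | 
w14 0.0297 1.04 | w14 0.0282 0.997 | 
21.075 [ 0.5559 -0.2149  0.0859] yaw -16.75 F [ 4.3 -8.3 -2.7] w 0.024
```

View pics/cmp.png

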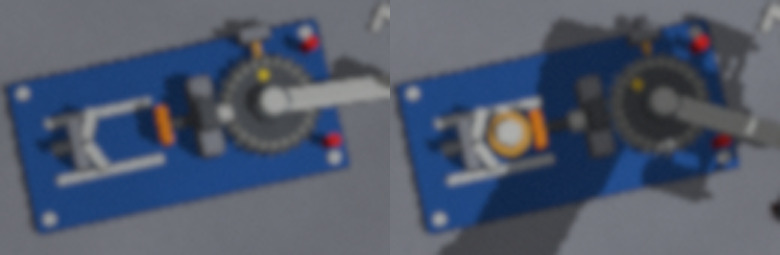

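```bash
python3 -m handwheel '[[[0,0.07,0],-0.64],[[0,0.27,0],-0.75],[[0,0.27,0],-0.75],[[0,0.14,0],-0.37],[[0,0,0],0]]' >/dev/null; python3 th.py
python3 -m handwheel '[[[0,0.27,0],-0.75],[[0,0,0],0]]' >/dev/null; python3 th.py
python3 -m handwheel '[[[0,0.27,0],-0.75],[[0,0,0],0]]' >/dev/null; python3 th.py;python3 shot.py s16 scene; python3 shot.py w16; python3 sdot.py s15 s16
```

```text
t 21.75 theta 0.265 r 0.1294 Ftan -0.75 Frad 6.13 Fz 1.8 yaw 3.4 tangyaw 0.5 z 0.086
t 22.0 theta 0.373 r 0.1293 Ftan -0.24 Frad 6.02 Fz 1.2 yaw 9.4 tangyaw 6.6 z 0.086
t 22.25 theta 0.479 r 0.1292 Ftan -0.93 Frad 5.53 Fz 1.0 yaw 15.4 tangyaw 12.7 z 0.086
22.25 [ 0.6187 -0.216   0.0859] yaw 15.37 F [ 0.3 -5.6  1. ] w 0.0242
22.3 [ 0.6186 -0.216   0.0859] yaw 15.32 F [ 0.3 -5.4  0.3] w 0.0243
s15 [208.47 195.02] 12 r 0.043 ang 0.813
   pad px [251.79 189.52] 86 cols 249 254
s16 [211.71 193.07] 11 r 0.0415 ang 1.034
   pad px [254.59 190.52] 81 cols 252 257
```

```bash
for i in 1; do python3 -m handwheel '[[[0,0.2,0],-0.55],[[0,0,0],0]]' >/dev/null; python3 th.py; done
python3 -m handwheel '[[[0,0.2,0],-0.55],[[0,0,0],0]]' >/dev/null; python3 th.py;python3 shot.py s17 scene; python3 sdot.py s17
```

```text
t 22.6 theta 0.548 r 0.1292 Ftan -3.02 Frad 4.72 Fz 3.7 yaw 19.7 tangyaw 16.7 z 0.086
t 22.85 theta 0.621 r 0.1292 Ftan -4.9 Frad 4.42 Fz 4.7 yaw 24.1 tangyaw 20.8 z 0.086
22.85 [ 0.6362 -0.2107  0.0858] yaw 24.12 F [-3.  -5.9  4.7] w 0.0244
s17 [212.7 192.1] 11 r 0.0405 ang 1.123
   pad px [254.59 190.6 ] 83 cols 252 257
```

```bash
python3 -m handwheel '[[[0,0.27,0],-0.75],[[0,0,0],0]]' >/dev/null; python3 th.py
python3 -m handwheel '[[[0,0.27,0],-0.75],[[0,0,0],0]]' >/dev/null; python3 th.py
python3 -m handwheel '[[[0,0.2,0],-0.55],[[0,0,0],0]]' >/dev/null; python3 th.py
```

```text
t 23.15 theta 0.725 r 0.1293 Ftan -5.74 Frad 3.89 Fz 5.3 yaw 30.1 tangyaw 26.8 z 0.086
t 23.4 theta 0.823 r 0.1293 Ftan -8.12 Frad 2.81 Fz 7.1 yaw 36.1 tangyaw 32.4 z 0.086
t 23.65 theta 0.89 r 0.1293 Ftan -11.26 Frad 3.03 Fz 8.6 yaw 40.5 tangyaw 36.2 z 0.086
```

```bash
python3 -m handwheel '[[[0,0.2,0],-0.55],[[0,0,0],0]]' >/dev/null; python3 th.py
python3 -m handwheel '[[[0,0.1,0],-0.2],[[0,0,0],0]]' >/dev/null; python3 th.py;python3 shot.py w18;python3 shot.py s18 scene; python3 sdot.py s18
```

```text
t 23.9 theta 0.963 r 0.1294 Ftan -12.96 Frad 1.73 Fz 6.7 yaw 44.8 tangyaw 40.4 z 0.086
t 24.15 theta 0.993 r 0.1294 Ftan -14.52 Frad 1.09 Fz 8.4 yaw 46.4 tangyaw 42.1 z 0.086
24.15 [ 0.6771 -0.1858  0.0858] yaw 46.36 F [-10.  -10.6   8.4] w 0.0242
24.2 [ 0.6771 -0.1859  0.0858] yaw 46.34 F [ -9.  -11.2   8.9] w 0.0242
s18 [214.54 189.31] 16 r 0.0376 ang 1.359
   pad px [254.87 190.84] 79 cols 252 257
```

```bash
python3 -m handwheel '[[[0,0.1,0],0],[[0,0,0],0]]' >/dev/null; python3 th.py
python3 -m handwheel '[[[0,0.05,0],0],[[0,0,0],0]]' >/dev/null; python3 th.py; python3 shot.py s19 scene; python3 shot.py w19; python3 sdot.py s19
```

```text
t 24.5 theta 1.007 r 0.1295 Ftan -19.71 Frad -0.1 Fz 12.4 yaw 46.2 tangyaw 43.0 z 0.086
t 24.75 theta 1.007 r 0.1295 Ftan -25.32 Frad -1.03 Fz 15.2 yaw 46.2 tangyaw 43.0 z 0.086
24.75 [ 0.6786 -0.1847  0.0855] yaw 46.18 F [-19.2 -16.5  15.2] w 0.0243
24.8 [ 0.6786 -0.1847  0.0856] yaw 46.17 F [-18.5 -16.4  14.7] w 0.0246
s19 [214.6  189.08] 16 r 0.0373 ang 1.377
   pad px [254.92 190.82] 76 cols 253 257
```

```bash
python3 -m handwheel '[[[0,-0.15,0],0.83],[[0,-0.1,0],0],[[0,0,0],0]]' >/dev/null; python3 th.py
python3 -m handwheel '[[[0,-0.17,0],0.5],[[0,-0.27,0],0.75],[[0,-0.27,0],0.75],[[0,-0.27,0],0.75],[[0,0,0],0]]' >/dev/null; python3 th.py;  python3 shot.py s20 scene; python3 sdot.py s20; python3 shot.py w20
```

```text
t 25.23 theta 0.957 r 0.1294 Ftan -12.05 Frad 3.6 Fz 6.7 yaw 39.7 tangyaw 40.1 z 0.086
t 25.85 theta 0.607 r 0.1292 Ftan -1.82 Frad 6.12 Fz -0.2 yaw 17.8 tangyaw 20.1 z 0.086
25.85 [ 0.6346 -0.2113  0.0859] yaw 17.81 F [ 0.4 -6.4 -0.2] w 0.0244
s20 [213.52 191.03] 12 r 0.0394 ang 1.213
   pad px [254.78 190.68] 79 cols 252 258
25.9 [ 0.6351 -0.2111  0.0859] yaw 17.89 F [ 2.5 -7.9 -0.6] w 0.0242
```

View pics/w20.png

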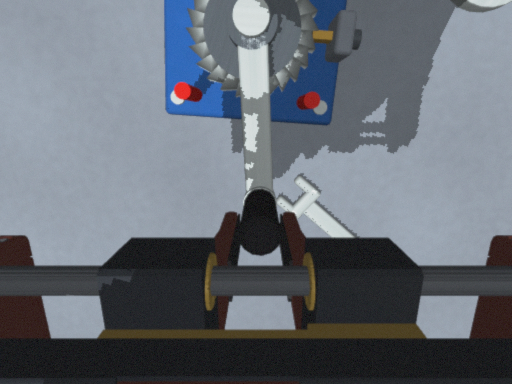

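```bash
python3 -m handwheel '[[[0,-0.27,0],0.75],[[0,-0.27,0],0.75],[[0,-0.27,0],0.75],[[0,-0.27,0],0.75],[[0,-0.17,0],0.5],[[0,0,0],0]]' >/dev/null; python3 th.py
python3 -m handwheel '[[[0,0,0],-0.6],[[0,0.15,0],-0.4],[[0,0.1,0],-0.3],[[0,0,0],0]]' >/dev/null; python3 th.py
python3 -m handwheel '[[[0,0.12,0],-0.35],[[0,0,0],0]]' >/dev/null; python3 th.py
```

```text
t 26.7 theta 0.121 r 0.1295 Ftan -1.24 Frad 7.08 Fz 2.2 yaw -10.1 tangyaw -7.8 z 0.086
t 27.2 theta 0.224 r 0.1294 Ftan -0.77 Frad 6.82 Fz 3.1 yaw 0.3 tangyaw -1.9 z 0.086
t 27.45 theta 0.251 r 0.1295 Ftan -7.78 Frad 6.43 Fz 8.1 yaw 3.1 tangyaw -0.4 z 0.086
```

```bash
python3 -m handwheel '[[[0,0.2,0],-0.55],[[0,0.2,0],-0.55],[[0,0,0],0]]' >/dev/null; python3 th.py
python3 -m handwheel '[[[0,0.15,0],-0.4],[[0,0,0],0]]' >/dev/null; python3 th.py
```

```text
t 27.82 theta 0.399 r 0.1293 Ftan -11.88 Frad 5.43 Fz 11.2 yaw 11.9 tangyaw 8.1 z 0.086
t 28.07 theta 0.452 r 0.1293 Ftan -12.94 Frad 4.19 Fz 11.0 yaw 15.1 tangyaw 11.2 z 0.086
```

```bash
python3 -m handwheel '[[[0,0.15,0],-0.4],[[0,0,0],0]]' >/dev/null; python3 th.py
python3 -m handwheel '[[[0,0.09,0],-0.2],[[0,0,0],0]]' >/dev/null; python3 th.py
```

```text
t 28.32 theta 0.509 r 0.1293 Ftan -12.18 Frad 4.77 Fz 10.9 yaw 18.3 tangyaw 14.4 z 0.086
t 28.57 theta 0.535 r 0.1293 Ftan -16.46 Frad 3.26 Fz 13.6 yaw 19.8 tangyaw 15.9 z 0.086
```

```bash
python3 -m handwheel '[[[0,-0.12,0],0.4],[[0,-0.12,0],0.35],[[0,-0.12,0],0.3],[[0,0,0],0]]' >/dev/null; python3 th.py
python3 shot.py s21 scene;python3 sdot.py s21
```

```text
t 29.07 theta 0.44 r 0.1293 Ftan -0.43 Frad 5.21 Fz 1.0 yaw 11.5 tangyaw 10.5 z 0.086
29.075 [ 0.6138 -0.217   0.0858] yaw 11.52 F [ 0.5 -5.2  1. ] w 0.0238
s21 [214.53 189.  ] 12 r 0.037 ang 1.379
   pad px [254.95 190.81] 78 cols 253 258
```

```bash
python3 -m handwheel '[[[0,-0.27,0],0.7],[[0,-0.27,0],0.75],[[0,-0.27,0],0.75],[[0,-0.27,0],0.75],[[0,-0.12,0],0.3],[[0,0,0],0]]' >/dev/null; python3 th.py
python3 -m handwheel '[[[0,-0.05,0],0],[[0,0,0],0]]' >/dev/null; python3 th.py
```

```text
t 29.88 theta -0.011 r 0.13 Ftan 3.25 Frad -2.62 Fz -0.9 yaw -14.2 tangyaw -15.4 z 0.086
t 30.12 theta -0.012 r 0.13 Ftan 9.51 Frad -3.63 Fz -6.7 yaw -14.2 tangyaw -15.4 z 0.086
```

```bash
python3 -m handwheel '[[[0,0.05,0],0],[[0,0,0],0],[[0,0,0],0]]' >/dev/null; python3 th.py
python3 -m handwheel '[[[0,0,0],0],[[0,0,0],0],[[0,0,0],0],[[0,0,0],0]]' 0.5; python3 th.py
python3 -m handwheel '[[[0,0,-0.3],0],[[0,0,-0.7],0],[[0,0,-0.9],0],[[0,0,-0.8],0],[[0,0,-0.4],0],[[0,0,0],0],[[0,0,0],0]]' 
python3 shot.py w22;python3 shot.py s22 scene; python3 sdot.py s22; python3 shot.py t22 top
python3 - <<'E'
from h import *
crop('pics/s22.png','pics/s22c.png',130,110,330,250,4)
E
```

```text
t 30.5 theta -0.011 r 0.1301 Ftan 1.72 Frad -6.33 Fz -0.7 yaw -14.2 tangyaw -15.4 z 0.086
time: 31.0
position: [0.5546, -0.2179, 0.0857]
eef_rot: [[0.247, 0.969, -0.0], [0.969, -0.247, -0.0], [-0.0, -0.0, -1.0]]
force: [-0.3, -0.3, 0.3]
grip_width: 0.0605
t 31.0 theta -0.014 r 0.1328 Ftan -0.25 Frad 0.4 Fz 0.3 yaw -14.3 tangyaw -15.6 z 0.086
time: 31.88
position: [0.5544, -0.2174, 0.2401]
eef_rot: [[0.247, 0.969, -0.001], [0.969, -0.247, 0.0], [-0.0, -0.001, -1.0]]
force: [-0.4, -0.3, 0.9]
grip_width: 0.0661
31.875 [ 0.5544 -0.2174  0.2401] yaw -14.28 F [-0.4 -0.3  0.9] w 0.0661
31.925 [ 0.5541 -0.2173  0.2397] yaw -14.28 F [-0.3 -1.6 -0.2] w 0.0657
s22 [214.51 188.99] 12 r 0.037 ang 1.38
   pad px [255.11 191.22] 79 cols 253 258
31.975 [ 0.5541 -0.2173  0.2395] yaw -14.27 F [ 1.4 -0.3  0.9] w 0.0656
```

View pics/w22.png

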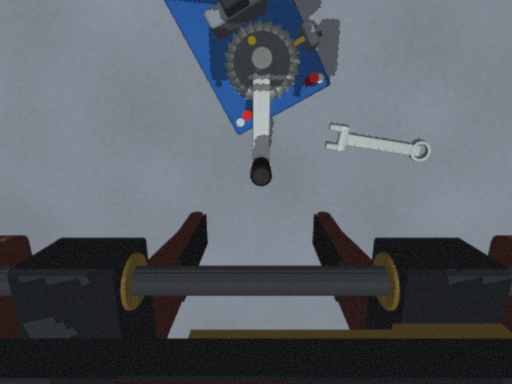

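View pics/s22c.png

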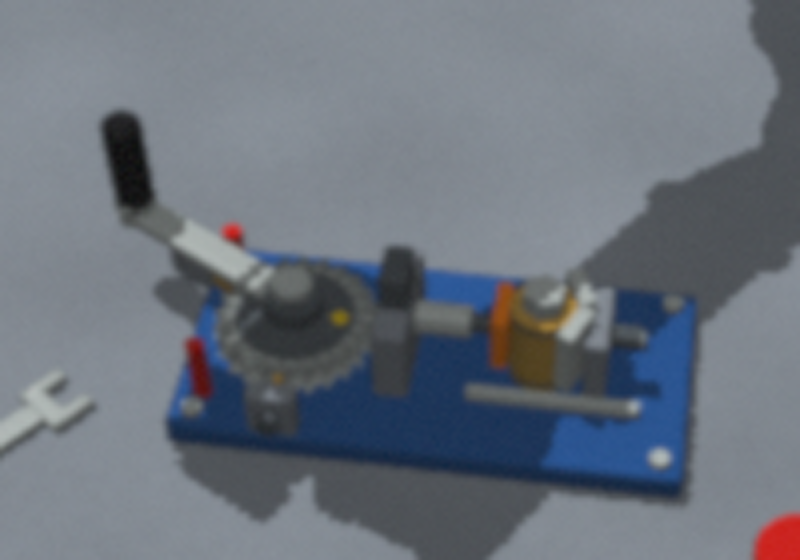

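```bash
python3 - <<'E'
from h import *
c=np.load('w22.npy',allow_pickle=True).item(); A=np.array([.5903,-.0899])
p=onz(c,261,175.5,.133); d=p[:2]-A; print('handle',p.round(4),np.hypot(*d),'theta',.5+np.arctan2(d[1],d[0])+np.pi/2-np.radians(13.9))
d=onz(c,251.5,41,.048)[:2]-[.590,-.088]; a=np.arctan2(d[1],d[0]); print('dot',a,'turn',a-.24,'ram mm',(a-.24)*22.9)
cs=bot.calibration('scene'); ey=np.array([-np.sin(.2426),np.cos(.2426)])
print('pad travel',(onz(cs,255.0,190.9,.055)-onz(cs,245.36,189.3,.055))[:2]@ey*1e3)
for n in('top0','t22'):
    h=cv2.cvtColor(cv2.imread(f'pics/{n}.png'),cv2.COLOR_BGR2HSV); m=((h[...,0]<4)|(h[...,0]>175))&(h[...,1]>150); m[170:]=0;m[:,230:]=0
    print(n,'jar',np.argwhere(m).mean(0).round(1))
im=np.hstack([cv2.resize(cv2.imread(f'pics/{n}.png')[100:235,140:385],None,fx=1.6,fy=1.6,interpolation=cv2.INTER_CUBIC) for n in('top0','t22')]); cv2.imwrite('pics/cmp2.png',im)
E
```

```text
handle [ 0.5571 -0.2141  0.133 ] 0.12857243463068257 theta -0.0034209257108088753
dot 1.8066544465648897 turn 1.5666544465648897 ram mm 35.876386826335974
pad travel 23.6044708981882
top0 jar [152.9 186.5]
t22 jar [152.9 186.5]
```

View pics/cmp2.png

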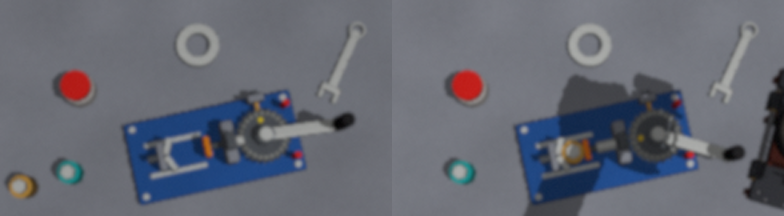

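```bash
python3 - <<'E'
from workcell import bot
print(bot.hand_in()); print(bot.sense()['time'])
E
```

```text
the job is handed in; nothing more can be done
None
the job is handed in; nothing more can be done
```

The valve is clamped upright against the V-block, the lever is back at its robot-side stop, and the job was handed in at about 32 s with nothing gripped. No verdict was reported.

**What I did:** I stood the brass valve in the cradle, then swung the lever through two full strokes. The second stroke slipped back to about 37 N, so I added one more notch with a partial third stroke.

**Pad force:** The pad force has no direct reading, so I estimated it three ways:

| Basis | Estimate |
|---|---|
| Handle force on the final stroke | about 65–72 N |
| Lever angle past the point where the pad stopped | about 73 N |
| Ram travel (about 36 mm, 6 notches) minus pad travel (22–23.6 mm), 6 N per mm | about 74–83 N |

All three lie within 30–90 N but above the 60 N aimed for. I estimate the peak during the strokes stayed below about 90 N, well under the 110 N limit.

**Last checks:**
- **Lever:** at about 0 rad (measured -0.003), with no contact force on the tool.
- **Wheel:** unchanged after I let go.
- **Jar, flange ring and wrench:** in the same places as in the first top view. The jar's pixel position is identical, and I compared the other two by eye.
- **A disagreement:** my early readings of the wheel's yellow dot assumed the wrong height for it. I corrected that using two camera views before the second stroke.

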